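Shut the loaded lid of a twin block heater and start that side

TASK

The block heater on the bench has microtubes in only one of its two wells. Press the raised lid over the tubes down until its catch snaps and holds it shut; then, on the front panel, press the round key on that same side all the way in, let it go, and after it press the long start key between the two round keys all the way in. Leave the lid over the bare block up and the other round key alone, and don't knock over the bottles standing beside the heater.

Things in the scene. Friction and masses are not known exactly. Their poses are not given: they have to be found in the camera images.
- heater: Twin dry-block heater, beige, 220 deep x 270 wide, deck 70 mm high, fixed. Origin: centre of its underside on the bench; x points from its front (key panel, robot's side) to its back (hinges), y to its left, z up. Two wells side by side, each with a lid hinged at the back. The low key panel slopes 0.15 rad. A tall fixed microscope stands to its left: swing the arm round it close to the base.
- well_left (a point): Centre of the floor of the left well (well mouth 70 x 100 mm, floor 40 mm above the bench), at (15, 62.5, 40) mm in the heater's frame.
- well_right (a point): The same for the right well, at (15, -62.5, 40) mm in the heater's frame.
- insert_tubes: Aluminium insert 62 x 94 x 26 mm lying in one of the wells, with 24 small white capped microtubes standing in its holes (caps reach 36 mm above its underside). Origin: centre of its underside, within 2 mm of that well's point.
- insert_bare: The same aluminium insert with 24 empty holes, in the other well. Origin: centre of its underside.
- lid_left (a joint): Angle of the left lid, rad: 0 shut, grows as its front edge rises; starts at 0.75 to 1.1. Lid 127 mm from hinge to front edge, 116 wide, 24 thick; top 96 mm above the bench when shut. It stays put when well open, but a spring lifts it to 0.3 if let go before the roller catch has snapped over its front lip (engages at 0.1 rad, about 7 N at the front edge; then it stays below 0.01).
- lid_right (a joint): The same for the right lid.
- lid_left_pad (a point): Middle of the ribbed dark press pad (24 x 70 mm) on the upper (outer) face of the left lid near its front edge; 108 mm in front of the hinge axis and 12 mm above it when shut. Moves with the lid; its z axis is the face's outward normal. On the raised lid this face looks up and away from the robot.
- lid_right_pad (a point): The same for the right lid.
- lid_left_hinge (a point): Middle of the left lid's hinge axis, at (85, 62.5, 85) mm in the heater's frame; the axis lies along the heater's y.
- lid_right_hinge (a point): The same for the right lid, at (85, -62.5, 85) mm.
- select_left (a joint): Travel in m of the left round key (select left block): 0 out, 0.004 fully pressed; springs back; about 4 N fully in.
- select_right (a joint): The same for the right round key (select right block).
- start (a joint): The same for the long start key in the middle.
- select_left_top (a point): Centre of the top of the left round key, white, 20 mm across, 6 mm proud of the panel, 60 mm to the left of the start key. Its z axis points out of the panel; the key moves the other way.
- select_right_top (a point): The same for the right round key.
- start_top (a point): Centre of the top of the start key, a white bar 18 x 34 mm (long side along the heater's y), 6 mm proud of the panel, midway between the round keys.
- bottle_a: Brown glass bottle, 51 mm across, 96 mm high, standing on the bench to the right of the heater. Origin: centre of its underside.
- bottle_b: Clear bottle with a blue screw cap, 60 mm across, 126 mm high, standing on the bench behind the heater. Origin: centre of its underside.

How it is judged:
On the way, in this order (a step that is already met when the one before it is completed fails the run):
1. the lid over the tubes is pressed shut past its catch (((horizontal distance between insert_tubes and well_left below 0.03 m and value of joint lid_left below 0.025 rad) or (horizontal distance between insert_tubes and well_right below 0.03 m and value of joint lid_right below 0.025 rad))), for 0.1 s.
2. with that lid shut, the round key on the same side is pressed in, the start key being out (((horizontal distance between insert_tubes and well_left below 0.03 m and value of joint lid_left below 0.025 rad and value of joint select_left above 0.003 m and value of joint start below 0.001 m) or (horizontal distance between insert_tubes and well_right below 0.03 m and value of joint lid_right below 0.025 rad and value of joint select_right above 0.003 m and value of joint start below 0.001 m))), for 0.04 s.
3. with that lid shut and that round key out again, the start key is pressed in (((horizontal distance between insert_tubes and well_left below 0.03 m and value of joint lid_left below 0.025 rad and value of joint select_left below 0.001 m and value of joint start above 0.003 m) or (horizontal distance between insert_tubes and well_right below 0.03 m and value of joint lid_right below 0.025 rad and value of joint select_right below 0.001 m and value of joint start above 0.003 m))), for 0.04 s.
At the end, for the whole second after the job is handed in: The lid over the tubes is held shut by its catch (below 0.025 rad) with nothing pressing on it, the other lid is still up (above 0.5 rad), all three keys are out again, and both bottles stand upright (within 0.3 rad) (((horizontal distance between insert_tubes and well_left below 0.03 m and value of joint lid_left below 0.025 rad and value of joint lid_right above 0.5 rad) or (horizontal distance between insert_tubes and well_right below 0.03 m and value of joint lid_right below 0.025 rad and value of joint lid_left above 0.5 rad)) and value of joint each of select_left, select_right, start below 0.001 m and angle between each of bottle_a, bottle_b's own z axis and vertical below 0.3 rad); the robot touches nothing.
It fails at once if the round key on the side without tubes is pressed in ((horizontal distance between insert_tubes and well_left below 0.03 m and value of joint select_right above 0.0025 m) or (horizontal distance between insert_tubes and well_right below 0.03 m and value of joint select_left above 0.0025 m)).
It fails at once if the lid over the bare block is pushed down ((horizontal distance between insert_tubes and well_left below 0.03 m and value of joint lid_right below 0.4 rad) or (horizontal distance between insert_tubes and well_right below 0.03 m and value of joint lid_left below 0.4 rad)).
It fails at once if a bottle is knocked over (angle between any of bottle_a, bottle_b's own z axis and vertical above 0.6 rad).
It also fails if it takes over 48 s, if anything falls off the work surface, if the arm or the gripper's body presses on something with over 40 N, if the wrist force passes 120 N, or if a joint passes its speed limit or range.

ROBOT

A 6-joint arm with a two-finger parallel gripper is mounted at the origin on a cart in front of the work surface, level with it; the furniture and walls round the work are solid. World frame = base frame: x ahead of the robot, y to its left, z up, the work surface at z = 0. Lengths are in m, angles in rad, forces in N, time in s.
With the tool pointing down it reaches from about 0.325 to 0.775 m from the base axis. Payload 5.5 kg.
Tool frame: the origin (TCP) lies midway between the tips of the shut fingers; the grasp point (between the pads) lies 19 mm behind it; z points along the fingers, x is the direction in which the jaws open and shut, and the axes are right-handed (so a half turn about z gives the same grasp; the last joint's range is limited). The gripper opens to 88 mm and grips with 3 to 60 N. Pads are 20 mm wide; open, the fingers measure 115 mm over their backs; the gripper's body (75 mm by 178 mm) begins 61 mm behind the grasp point.
Start: joints at [-1.352, 0.091, 1.231, -0, 1.82, -0.057], TCP at [0.163, -0.577, 0.191] pointing down, gripper open.
Joint ranges: [-2.87, 2.87], [-0.86, 2.18], [0.17, 2.46], [-1.51, 4.65], [0.06, 2.69], [-2.65, 2.65]. Speed limits (rad/s): [2.57, 2.57, 3.01, 3.14, 3.14, 3.14].

INTERFACE

Orientations are given as a 3x3 rotation matrix whose columns are the frame's x, y, z axes.
In Python, from station import telemetry, eyes, ticket gives the robot as it stands. The module is installed in compiled form; this text tells all that it offers.
- The arm moves only by the shell command python3 -m jog 'ROWS'. ROWS is JSON, a list of rows, each a list of 3 entries, a list of its own where there are three numbers: the opening, from 0 (shut) to 1 (fully open), then the shift along the world's x, y, z in m, then the turn about the world's z in rad. In form: [[gripper, [x, y, z], roll], ...]. A call has exactly 5 rows; each row is the pose to reach, as a shift and turn from the pose commanded when the call began; what a row does not reach only later rows make up. A row lasts 1/8 s, in which the tool goes at most 62.5 mm and 10.7 degrees, less where a joint would pass 70% of its speed; a pose out of reach is approached as far as the arm can. A call with a gripper value outside its range is refused whole. The fingers move at their own pace and stop on an object; the grip force is fixed at half the most. Time passes only in rows, so rows that repeat a pose let the fingers close, or fill a call up. It gives the time, the measured TCP pose, the force and the opening at its end, in the units of the state.
- telemetry.get_state(): the state, without advancing time (a new reading comes with each control period).
- eyes.get_image(name): name is "scene" or "side" or "wrist"; returns (picture, depth): 400x640x3 uint8, red, green, blue; 400x640 float32, m along the optical axis (not along the pixel's ray), 0 where there is no reading.
- eyes.get_calibration(name): a dict with "intrinsics" (3x3 intrinsics, pixels), "D" ([k1, k2, p1, p2, k3] as OpenCV has them; the pictures are not rectified), "xyz" and "orientation" of the camera in the world. Camera axes: x right, y up, looking along -z (the intrinsics and any distortion apply to the point x, -y, -z); pixel columns grow to the right and rows downward; lengths in m; the calibration is good to about 2 mm. A picture is of the moment at which its call begins: read the wrist's pose just before it. get_calibration takes no time and is no camera call; for the wrist camera it gives the pose at the moment of the call.
- ticket.close_job(): hands the job in, once; it reports no verdict.
The state is a dict: "time": time; "q": joint angles; "qvel": joint speeds; "effort": joint torques, N m; "ee_pos": TCP position; "orientation": TCP orientation; "contact_force": force on the tool from outside, world axes, zero at the start; "wrist_torque": the same for the moment, N m; "grip_width": finger opening in m.
Only numpy, scipy, OpenCV 4.12 (cv2) and the standard library are available. Lean on these libraries where they do the work, as an engineer would, in place of code of your own. Each camera call takes 0.05 s, during which the arm holds its last target. There are 200 camera calls.

## Working session

There is one attempt and no reset: what is moved stays moved. The work goes in short steps, Python scripts to look and compute and a shell command to move; the robot and the scene stay as the last step left them, time stands still between calls to the robot, and variables do not carry over. Pictures are saved under pics/ and viewed, about 8 in all and at most 12, crops included, and the job is handed in when it is done.

```bash
mkdir -p pics; cat > h.py <<'E'
import numpy as np, cv2
from station import telemetry, eyes, ticket
def snap(n,f):
    c=eyes.get_calibration(n); p,d=eyes.get_image(n)
    cv2.imwrite(f'pics/{f}.png',p[:,:,::-1]); np.savez(f'pics/{f}.npz',p=p,d=d,K=c['intrinsics'],D=c['D'],t=c['xyz'],R=c['orientation'])
def load(f): return np.load(f'pics/{f}.npz')
def rays(z,uv):
    uv=np.asarray(uv,float).reshape(-1,1,2)
    q=cv2.undistortPoints(uv,np.array(z['K']),np.array(z['D'])).reshape(-1,2)
    return np.c_[q[:,0],-q[:,1],-np.ones(len(q))]@np.array(z['R']).T
def pts(z,uv):
    uv=np.asarray(uv).reshape(-1,2); d=z['d'][uv[:,1].astype(int),uv[:,0].astype(int)]
    return np.array(z['t'])+rays(z,uv)*d[:,None]
def plane(z,uv,h):
    r=rays(z,uv); t=np.array(z['t']); return t+r*((h-t[2])/r[:,2])[:,None]
E
python3 - <<'E'
from h import *
for n in('scene','side'):
    snap(n,n+'1'); c=load(n+'1'); print(n,c['t'],-c['R'][:,2])
s=telemetry.get_state(); print(s)
E
```

```text
scene [0.07722164 0.05581804 0.73428757] [ 0.49134412 -0.45871815 -0.74037735]
side [-0.21009652 -0.37837191  0.71162309] [ 0.74984791  0.02561515 -0.66111419]
{'time': 0.1, 'q': array([-1.35169879e+00,  9.17748967e-02,  1.23171687e+00,  2.67219432e-05,
        1.81974938e+00, -5.66974283e-02]), 'qvel': array([ 0.00203364, -0.00022177, -0.00282045, -0.00262927,  0.00031842,
        0.00034476]), 'effort': array([ 1.38690855e-03, -4.47856915e+01, -4.07569993e+01,  6.99556642e-02,
        2.84644577e-02, -1.09351695e-04]), 'ee_pos': array([ 0.16333387, -0.57704172,  0.1898526 ]), 'orientation': array([[ 2.72317988e-01, -9.62207255e-01, -3.33019122e-04],
       [-9.62205908e-01, -2.72318166e-01,  1.61471356e-03],
       [-1.64437626e-03, -1.19282583e-04, -9.99998641e-01]]), 'contact_force': array([-0.55717057, -0.52628097, -0.34868861]), 'wrist_torque': array([-0.03500902, -0.00196634, -0.04539121]), 'grip_width': 0.087593810627487}
```

View pics/scene1.png

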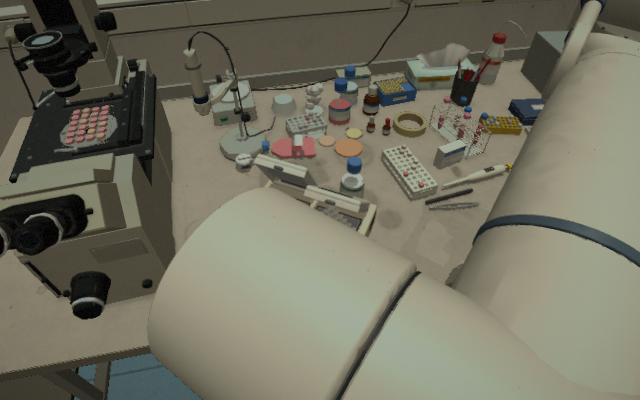

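View pics/side1.png

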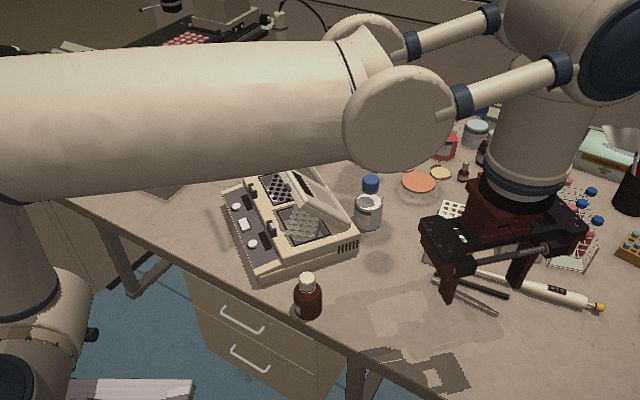

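The scene view is mostly blocked by the arm. The side view shows the heater: keys near (236,207), (246,225) and (252,243), wells near (272,187) and (303,225), the brown bottle at (308,297) and the blue-capped one at (369,205). I'll enlarge it.

```bash
python3 - <<'E'
from h import *
z=load('side1'); p=z['p'][150:330,200:400,::-1]
cv2.imwrite('pics/c1.png',cv2.resize(p,None,fx=4,fy=4,interpolation=cv2.INTER_CUBIC)[:600])
m=(z['p'].min(2)>165).astype(np.uint8); m[:, :215]=0; m[:,275:]=0; m[:195]=0; m[260:]=0
n,l,s,c=cv2.connectedComponentsWithStats(m)
for i in range(1,n):
    if s[i,4]>8: print(s[i],c[i],pts(z,[c[i]]))
print(pts(z,[(308,275),(371,180)]))
E
```

```text
[270 195   5   6  14] [271.78571429 197.        ] [[ 0.52238514 -0.2595958   0.06940935]]
[232 203   9   6  41] [235.82926829 205.26829268] [[ 0.50913159 -0.18212656  0.05671467]]
[238 218  12  12  89] [243.76404494 223.3258427 ] [[ 0.45477391 -0.2069224   0.05582551]]
[270 223   5   5  13] [272.07692308 225.07692308] [[ 0.41762815 -0.27158209  0.08816653]]
[248 240   9   7  49] [252.10204082 242.75510204] [[ 0.39777113 -0.23182884  0.05856937]]
[[ 0.28574213 -0.346824    0.09918409]
 [ 0.50869588 -0.46818023  0.12896888]]
```

View pics/c1.png

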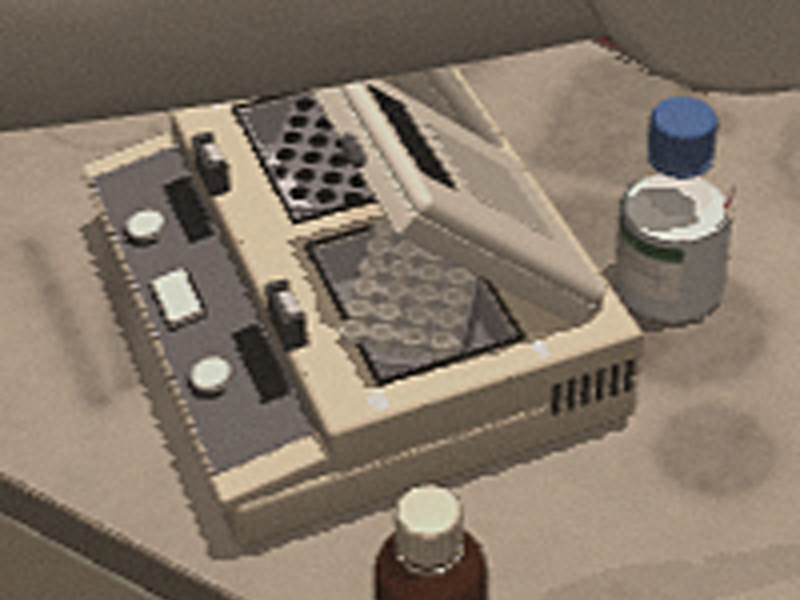

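Tubes (clear/white caps) are in the right well, at crop (410,300), and the left block shows dark empty holes. The right lid's pad is at crop (410,135), full-image pixel (302,184). Next I fit the heater frame and the lid angle.

```bash
python3 - <<'E'
from h import *
z=load('side1')
L,S,R=pts(z,[(236,206),(244,224),(252,243)])
m=lambda:0
y=(L-R)[:2]; y/=np.linalg.norm(y); x=np.array([y[1],-y[0]]); print('yh',y,'yaw',np.arctan2(x[1],x[0]))
A=np.c_[x,y]
def crop(c): return np.array(c)/4+[200,150]
P={'R_front_bottom':(225,548),'lid hinge R':(600,300),'lid face':(480,200),'lidface2':(520,220),'lid face3':(440,190),'padA':(400,110),'padB':(440,175),'pad':(418,140),'deckFR':(335,435),'deckBR':(635,330),'catchR':(285,300),'lidfrontR':(405,215),'lid f L':(360,95),'ins':(410,310)}
S0=S[:2]
for k,v in P.items():
    w=pts(z,[crop(v)])[0]; print(k,w.round(3),'rel start',((w[:2]-S0)@A).round(3))
for n,u in (('botA',(308,275)),('botB',(371,180))):
    w=pts(z,[u])[0]; print(n,((w[:2]-S0)@A).round(3))
st=telemetry.get_state(); print('tcp',((st['ee_pos'][:2]-S0)@A).round(3))
E
```

```text
yh [0.91256782 0.40892539] yaw -1.1495201420689525
R_front_bottom [ 0.333 -0.242  0.003] rel start [-0.017 -0.12 ]
lid hinge R [ 0.429 -0.425  0.079] rel start [ 0.189 -0.108]
lid face [ 0.425 -0.366  0.148] rel start [ 0.133 -0.087]
lidface2 [ 0.435 -0.385  0.126] rel start [ 0.155 -0.086]
lid face3 [ 0.403 -0.348  0.174] rel start [ 0.108 -0.1  ]
padA [ 0.461 -0.327  0.173] rel start [ 0.113 -0.038]
padB [ 0.416 -0.348  0.171] rel start [ 0.113 -0.088]
pad [ 0.439 -0.337  0.173] rel start [ 0.113 -0.062]
deckFR [ 0.348 -0.299  0.069] rel start [ 0.041 -0.13 ]
deckBR [ 0.416 -0.442  0.071] rel start [ 0.199 -0.126]
catchR [ 0.418 -0.27   0.088] rel start [ 0.043 -0.055]
lidfrontR [ 0.385 -0.333  0.174] rel start [ 0.087 -0.11 ]
lid f L [ 0.461 -0.309  0.182] rel start [ 0.096 -0.031]
ins [ 0.422 -0.331  0.077] rel start [ 0.1   -0.075]
botA [ 0.059 -0.206]
botB [ 0.261 -0.053]
tcp [ 0.219 -0.412]
```

```bash
python3 -m jog '[[0,[0.02,0.015,0.04],0.03],[0,[0.06,0.045,0.07],0.06],[0,[0.105,0.075,0.07],0.09],[0,[0.145,0.105,0.07],0.12],[0,[0.19,0.135,0.07],0.146]]' && python3 -m jog '[[0,[0.035,0.025,0],0],[0,[0.065,0.05,0],0],[0,[0.099,0.073,0],0],[0,[0.099,0.073,0],0],[0,[0.099,0.073,0],0]]'
python3 - <<'E'
from h import *
snap('side','side2'); snap('wrist','wr1')
a=load('side2')['p'][100:300,180:440]; b=load('wr1')['p']
cv2.imwrite('pics/c2.png',np.vstack([cv2.resize(a,(640,400))[:, :, ::-1][:330],cv2.resize(b,(432,270))[:,:,::-1] if 0 else cv2.copyMakeBorder(cv2.resize(b,(432,270)),0,0,0,208,0)[:,:,::-1]]))
E
```

```text
time: 0.72
ee_pos: [0.3544, -0.4412, 0.2605]
orientation: [[0.41, -0.912, -0.0], [-0.912, -0.41, 0.0], [-0.0, 0.0, -1.0]]
contact_force: [-0.2, -0.7, 1.1]
grip_width: 0.0413
time: 1.35
ee_pos: [0.452, -0.3695, 0.2604]
orientation: [[0.409, -0.912, -0.001], [-0.912, -0.409, 0.0], [-0.001, 0.001, -1.0]]
contact_force: [-0.1, 0.9, 0.1]
grip_width: 0.0004
```

View pics/c2.png

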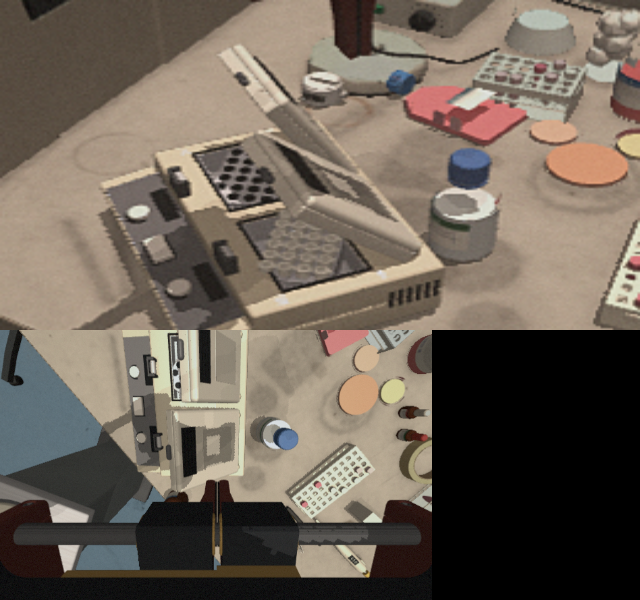

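The wrist view (lower panel) shows the right pad at panel (188,120), the keys at (134,42), (139,75) and (141,108), and both lids up. The side view confirms the tubes are in the right well. I'll measure the pad and keys a second time from the wrist camera.

```bash
python3 - <<'E'
from h import *
z=load('wr1'); p=z['p']
yh=np.array([.91257,.40893]); A=np.c_[[yh[1],-yh[0]],yh]; S0=np.array([.4548,-.2069])
m=(p.min(2)>125).astype(np.uint8); m[:,:185]=0;m[:,222:]=0;m[180:]=0
n,l,s,c=cv2.connectedComponentsWithStats(m)
for i in range(1,n):
    if s[i,4]>30: w=pts(z,[c[i]])[0]; print('key',s[i],w.round(4),((w[:2]-S0)@A).round(4))
m=(p.max(2)<40).astype(np.uint8); m[:,:262]=0;m[:,300:]=0;m[:130]=0;m[225:]=0
n,l,s,c=cv2.connectedComponentsWithStats(m); i=1+s[1:,4].argmax(); w=pts(z,[c[i]])[0]
print('pad',s[i],c[i],w.round(4),((w[:2]-S0)@A).round(4))
m=(l==i); v,u=np.nonzero(cv2.erode(m.astype(np.uint8),np.ones((5,5)))); q=pts(z,np.c_[u,v]); q=q-q.mean(0); nn=np.linalg.svd(q)[2][2]; nn*=np.sign(nn[2]); print('theta',np.arccos(nn[2]),'n in h',nn[:2]@A)
print((telemetry.get_state()['ee_pos'][:2]-S0)@A)
E
```

```text
key [185   0  37  11 373] [ 0.5698 -0.1641  0.0494] [0.008  0.1225]
key [185  43   8  80 336] [ 4.643e-01 -1.574e-01  3.000e-04] [-0.0413  0.029 ]
key [191  53  16  18 203] [ 0.5091 -0.1823  0.0569] [-0.0002  0.0596]
key [196  99  14  26 302] [ 0.456  -0.2049  0.0542] [-0.0013  0.002 ]
key [185 136  15  44 539] [ 0.3727 -0.1918 -0.0013] [-0.0474 -0.0688]
key [202 154  13  13 121] [ 0.4002 -0.2305  0.0557] [-0.0007 -0.0595]
pad [ 269  144   22   74 1408] [279.71306818 179.17826705] [ 0.4445 -0.3305  0.1736] [ 0.1086 -0.06  ]
theta 1.4812453256983362 n in h [-0.99598994  0.00370832]
[ 0.14756704 -0.06968871]
```

```bash
python3 -m jog '[[0,[0,0,-0.035],0],[0,[0,0,-0.064],0],[0,[-0.005,0.011,-0.074],0],[0,[-0.01,0.022,-0.084],0],[0,[-0.015,0.034,-0.095],0]]'
```

```text
time: 2.08
ee_pos: [0.4363, -0.336, 0.1656]
orientation: [[0.407, -0.913, 0.0], [-0.913, -0.407, -0.0], [0.0, 0.0, -1.0]]
contact_force: [1.5, 0.1, 0.2]
grip_width: 0.0004
```

```bash
python3 -m jog '[[0,[-0.003,0.007,-0.009],0],[0,[-0.006,0.013,-0.017],0],[0,[-0.008,0.018,-0.027],0],[0,[-0.01,0.023,-0.036],0],[0,[-0.01,0.023,-0.036],0]]'
python3 - <<'E'
from h import *
snap('side','side3')
a=load('side3')['p'][130:280,200:400]
cv2.imwrite('pics/c3.png',cv2.resize(a,(800,600))[:, :, ::-1])
print(telemetry.get_state()['contact_force'])
E
```

```text
time: 2.7
ee_pos: [0.4244, -0.3079, 0.1317]
orientation: [[0.411, -0.912, -0.006], [-0.912, -0.411, 0.008], [-0.01, 0.002, -1.0]]
contact_force: [-15.1, 17.2, 16.7]
grip_width: 0.0005
[-14.79894189  17.23299592  17.61696198]
```

View pics/c3.png

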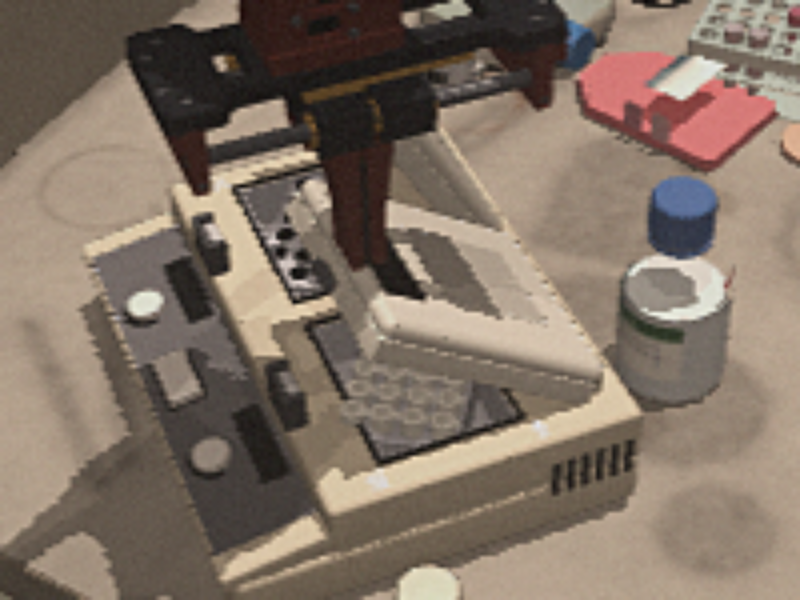

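The lid is following, with the fingers gripping the pad. The tool is being pulled about 6 mm forward, so the hinge sits a little further forward than I assumed. I'll shift the arc by that much.

```bash
python3 -m jog '[[0,[-0.002,0.005,-0.003],0],[0,[-0.004,0.009,-0.01],0],[0,[-0.005,0.011,-0.017],0],[0,[-0.0055,0.012,-0.024],0],[0,[-0.0055,0.012,-0.024],0]]'
python3 -c "
from h import *
s=telemetry.get_state();print(s['ee_pos'],s['contact_force'])"
```

```text
time: 3.38
ee_pos: [0.4217, -0.3004, 0.105]
orientation: [[0.409, -0.912, -0.001], [-0.912, -0.409, 0.0], [-0.0, 0.0, -1.0]]
contact_force: [0.1, 0.5, -0.1]
grip_width: 0.0006
[ 0.42166828 -0.30043638  0.10501317] [ 0.14420085  0.4643452  -0.05932349]
```

```bash
python3 -m jog '[[0,[0,0,-0.005],0],[0,[0,0,-0.008],0],[0,[0,0,-0.01],0],[0,[0,0,-0.012],0],[0,[0,0,-0.012],0]]'
python3 - <<'E'
from h import *
snap('side','side4')
a=load('side4')['p'][130:280,200:400]
cv2.imwrite('pics/c4.png',cv2.resize(a,(800,600))[:, :, ::-1])
E
```

```text
time: 4.0
ee_pos: [0.4219, -0.3003, 0.0936]
orientation: [[0.409, -0.912, -0.0], [-0.912, -0.409, 0.0], [-0.0, 0.0, -1.0]]
contact_force: [0.5, -0.1, -0.1]
grip_width: 0.0004
```

View pics/c4.png

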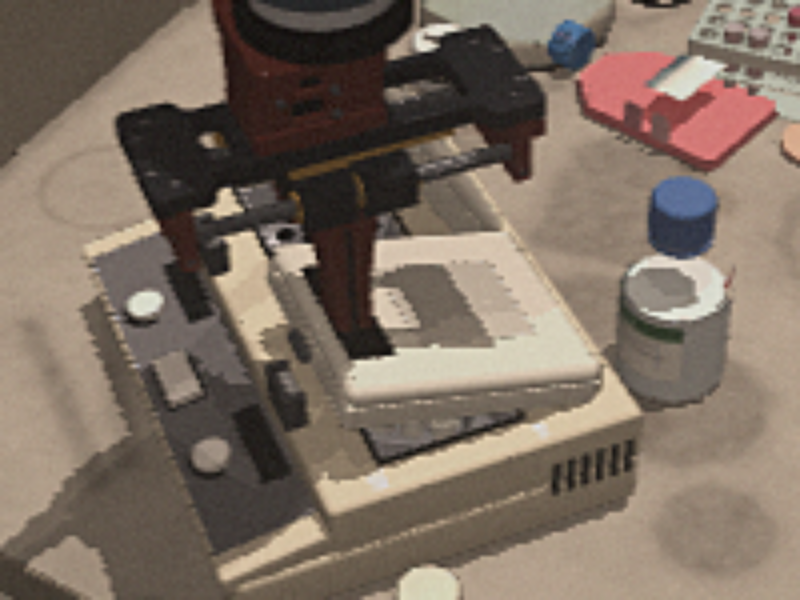

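```bash
python3 - <<'E'
from h import *
z=load('side4'); A=np.c_[[.40893,-.91257],[.91257,.40893]]; S0=np.array([.4548,-.2069])
for u in [(560,360),(520,365),(460,370),(400,372),(370,375),(350,375),(365,340),(420,280),(500,250),(360,415),(350,460),(450,480),(620,420)]:
    w=pts(z,[np.array(u)/4+[200,130]])[0]; print(u,((w[:2]-S0)@A).round(4),w[2].round(4))
E
```

```text
(560, 360) [ 0.1652 -0.1136] 0.1022
(520, 365) [ 0.1443 -0.1128] 0.1063
(460, 370) [ 0.1131 -0.1133] 0.1156
(400, 372) [ 0.0839 -0.1113] 0.1239
(370, 375) [ 0.0697 -0.1099] 0.1264
(350, 375) [ 0.0607 -0.108 ] 0.1282
(365, 340) [ 0.0759 -0.0868] 0.1261
(420, 280) [ 0.1202 -0.0451] 0.1142
(500, 250) [ 0.1726 -0.0249] 0.0999
(360, 415) [ 0.0606 -0.1192] 0.1125
(350, 460) [ 0.0573 -0.1089] 0.0734
(450, 480) [ 0.0982 -0.1347] 0.0674
(620, 420) [ 0.189  -0.1338] 0.07
```

```bash
python3 - <<'E'
from h import *
z=load('side4'); A=np.c_[[.40893,-.91257],[.91257,.40893]]; S0=np.array([.4548,-.2069])
s=telemetry.get_state(); print(s['ee_pos'],s['contact_force'],s['wrist_torque'],s['time'])
c=z['R'].T@(s['ee_pos']-z['t']); c=c*[1,-1,-1]
uv=cv2.projectPoints(c[None],np.zeros(3),np.zeros(3),z['K'],z['D'])[0].ravel(); print('TCP in crop',(uv-[200,130])*4)
for u in [(340,200),(345,250),(350,280),(345,300),(345,320),(355,325),(335,330),(330,290),(370,345),(310,300),(320,340),(290,260),(300,320),(385,345)]:
    w=pts(z,[np.array(u)/4+[200,130]])[0]; print(u,z['p'][int(u[1]/4+130),int(u[0]/4+200)],((w[:2]-S0)@A).round(4),w[2].round(4))
snap('wrist','wr2')
E
```

```text
[ 0.42187942 -0.30037868  0.09369792] [ 0.19707808 -0.07556548  0.92493571] [-0.02916732 -0.04124    -0.03489794] 4.05
TCP in crop [347.05607773 366.52150426]
(340, 200) [33 30 28] [ 0.0645 -0.1003] 0.2246
(345, 250) [52 35 33] [ 0.0718 -0.0789] 0.1771
(350, 280) [35 27 25] [ 0.0733 -0.0784] 0.1579
(345, 300) [57 36 34] [ 0.0697 -0.0797] 0.1479
(345, 320) [58 39 37] [ 0.0689 -0.0802] 0.1359
(355, 325) [41 38 34] [ 0.074  -0.0789] 0.1297
(335, 330) [55 49 42] [ 0.0652 -0.075 ] 0.1265
(330, 290) [54 38 34] [ 0.065  -0.0726] 0.15
(370, 345) [36 35 27] [ 0.0771 -0.0904] 0.1255
(310, 300) [134 120 107] [ 0.0603 -0.0537] 0.1297
(320, 340) [121 108  94] [ 0.0564 -0.0786] 0.1264
(290, 260) [211 194 171] [ 0.0617 -0.0196] 0.1275
(300, 320) [115 103  91] [ 0.0546 -0.0531] 0.1182
(385, 345) [29 24 22] [ 0.0841 -0.0914] 0.1238
```

View pics/wr2.png

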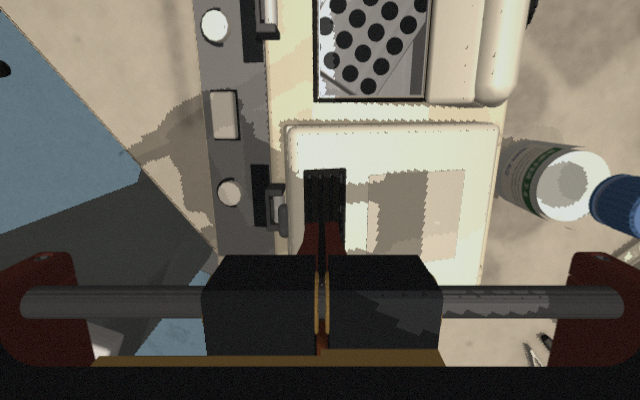

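```bash
python3 - <<'E'
from h import *
z=load('side3'); A=np.c_[[.40893,-.91257],[.91257,.40893]]; S0=np.array([.4548,-.2069])
for u in [(560,340),(520,335),(460,325),(400,315),(385,345),(405,280),(370,262),(355,258),(375,225),(340,225),(330,255),(350,300),(410,265)]:
    w=pts(z,[np.array(u)/4+[200,130]])[0]; print(u,z['p'][int(u[1]/4+130),int(u[0]/4+200)],((w[:2]-S0)@A).round(4),w[2].round(4))
E
```

```text
(560, 340) [210 190 172] [ 0.1702 -0.1029] 0.1044
(520, 335) [215 198 174] [ 0.1475 -0.1056] 0.1185
(460, 325) [215 196 176] [ 0.1149 -0.1099] 0.141
(400, 315) [215 196 178] [ 0.0845 -0.1134] 0.1614
(385, 345) [116 107  94] [ 0.0741 -0.1208] 0.1533
(405, 280) [41 35 33] [ 0.0969 -0.0875] 0.157
(370, 262) [35 31 27] [ 0.0834 -0.0789] 0.1658
(355, 258) [54 32 26] [ 0.0755 -0.0812] 0.1728
(375, 225) [55 34 31] [ 0.0859 -0.0816] 0.1893
(340, 225) [51 35 32] [ 0.073  -0.0702] 0.1848
(330, 255) [124 114  99] [ 0.0712 -0.0568] 0.1569
(350, 300) [126 116 103] [ 0.0702 -0.0859] 0.1529
(410, 265) [224 206 181] [ 0.1059 -0.0706] 0.1495
```

```bash
python3 - <<'E'
from h import *
z=load('side1')
for n,tcp in (('side1',[.16333,-.57704,.18985]),('side2',[.452,-.3695,.2604])):
    z=load(n); c=z['R'].T@(np.array(tcp)-z['t'])*[1,-1,-1]
    print(n,'tcp px',cv2.projectPoints(c[None],np.zeros(3),np.zeros(3),z['K'],z['D'])[0].ravel())
z=load('side1')
for u in [(512,290),(513,280),(520,285),(448,300),(445,290),(440,280)]:
    w=pts(z,[u])[0]; print(u,z['p'][u[1],u[0]],w.round(4))
z=load('side2'); p=z['p'].astype(int); m=(p[:,:,0]-p[:,:,1]>15)&(p[:,:,0]<110)&(z['d']>0); m[:, :260]=0; m[:,420:]=0; m[170:]=0
v,u=np.nonzero(m); w=pts(z,np.c_[u,v]); k=w[:,2]>.2; print(w[k,2].min(), w[k][w[k,2].argsort()[:5]].round(3), np.c_[u,v][k][w[k,2].argsort()[:5]])
E
```

```text
side1 tcp px [472.19762955 305.42491286]
side2 tcp px [322.06770108 141.95435316]
(512, 290) [124 111  94] [ 0.3341 -0.7315  0.0025]
(513, 280) [19 16 16] [ 0.1717 -0.6218  0.2352]
(520, 285) [40 18 14] [ 0.1657 -0.6295  0.2326]
(448, 300) [54 35 33] [ 0.1392 -0.5319  0.2341]
(445, 290) [42 28 23] [ 0.1467 -0.5279  0.2446]
(440, 280) [111  95  83] [ 0.1598 -0.5235  0.2478]
0.2001832509100595 [[ 1.114 -0.6    0.2  ]
 [ 1.145 -0.539  0.201]
 [ 1.104 -0.605  0.201]
 [ 1.124 -0.578  0.202]
 [ 1.198 -0.443  0.202]] [[404  30]
 [382  26]
 [406  31]
 [396  28]
 [349  19]]
```

```bash
python3 - <<'E'
from h import *
z=load('wr1')
w0=np.array([.452,-.3695,.2604])
for u in [(318,222),(330,222),(318,228),(330,228),(318,236),(330,236),(322,217),(326,217),(318,245),(330,245)]:
    w=pts(z,[u])[0]; print(u,z['p'][u[1],u[0]],(w-w0).round(4))
z=load('side2'); 
for v in range(108,146,3):
    print(v,[(z['p'][v,u].tolist(),(pts(z,[(u,v)])[0]-w0).round(3).tolist()) for u in (322,)])
cv2.imwrite('pics/c5.png',np.vstack([cv2.resize(load('wr1')['p'][190:290,270:380],(550,300),interpolation=2),cv2.resize(z['p'][90:150,280:390],(550,300),interpolation=2)])[:,:,::-1])
E
```

```text
(318, 222) [164 150 132] [-0.0462 -0.0171 -0.1285]
(330, 222) [68 46 40] [ 0.0116 -0.0006  0.0319]
(318, 228) [43 23 21] [0.0091 0.0055 0.0417]
(330, 228) [45 20 14] [ 0.0115 -0.0004  0.0412]
(318, 236) [35 20 15] [0.0089 0.0053 0.0518]
(330, 236) [47 28 24] [ 0.0117 -0.      0.0526]
(322, 217) [205 193 170] [-0.0394 -0.019  -0.1298]
(326, 217) [198 185 162] [-0.0393 -0.0239 -0.1352]
(318, 245) [24 16  8] [0.0048 0.0035 0.0528]
(330, 245) [45 24 17] [0.0111 0.     0.0622]
108 [([53, 36, 30], [-0.013, -0.0, 0.075])]
111 [([52, 34, 28], [-0.011, -0.0, 0.068])]
114 [([53, 32, 27], [-0.012, -0.0, 0.063])]
117 [([57, 35, 30], [-0.013, -0.0, 0.058])]
120 [([54, 34, 27], [-0.011, -0.0, 0.051])]
123 [([59, 36, 31], [-0.012, -0.0, 0.046])]
126 [([49, 30, 27], [-0.013, -0.0, 0.041])]
129 [([75, 51, 45], [-0.014, -0.0, 0.035])]
132 [([162, 161, 147], [0.382, 0.005, -0.228])]
135 [([166, 162, 152], [0.374, 0.005, -0.233])]
138 [([148, 147, 135], [0.361, 0.005, -0.233])]
141 [([126, 109, 94], [0.352, 0.005, -0.237])]
144 [([113, 99, 86], [0.355, 0.005, -0.248])]
```

View pics/c5.png

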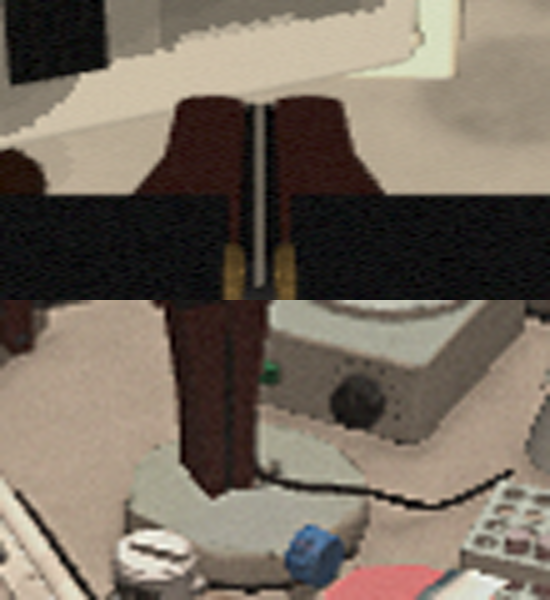

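Both cameras put the physical fingertips about 32 mm above the reported TCP. So the fingers are still resting on the lid, which sits near 0.28 rad and isn't latched. I'll press on with that offset included.

```bash
python3 -m jog '[[0,[0.004,-0.009,0.005],0],[0,[0.003,-0.006,-0.006],0],[0,[0.002,-0.005,-0.014],0],[0,[0.001,-0.003,-0.022],0],[0,[0.001,-0.003,-0.027],0]]' && python3 -m jog '[[0,[0,0,-0.003],0],[0,[0,0,-0.006],0],[0,[0,0,-0.008],0],[0,[0,0,-0.008],0],[0,[0,0,-0.008],0]]'
```

```text
time: 4.72
ee_pos: [0.4228, -0.3031, 0.0668]
orientation: [[0.41, -0.912, 0.0], [-0.912, -0.41, -0.0], [0.0, -0.0, -1.0]]
contact_force: [0.3, 0.9, 1.3]
grip_width: 0.0007
time: 5.35
ee_pos: [0.4225, -0.3026, 0.0602]
orientation: [[0.41, -0.912, -0.0], [-0.912, -0.41, 0.001], [-0.001, 0.0, -1.0]]
contact_force: [-5.3, 4.6, 11.6]
grip_width: 0.0003
```

```bash
python3 -m jog '[[0,[0,0,0.03],0],[0,[0,0,0.07],0],[0,[0,0,0.07],0],[0,[0,0,0.07],0],[0,[0,0,0.07],0]]'
python3 - <<'E'
from h import *
snap('side','side5')
z=load('side5'); A=np.c_[[.40893,-.91257],[.91257,.40893]]; S0=np.array([.4548,-.2069])
cv2.imwrite('pics/c6.png',cv2.resize(z['p'][130:280,200:400],(600,450))[:, :, ::-1])
m=z['d']>0; v,u=np.mgrid[150:250,250:360]; uv=np.c_[u.ravel(),v.ravel()]; w=pts(z,uv); h=np.c_[(w[:,:2]-S0)@A,w[:,2]]
k=(h[:,0]>.07)&(h[:,0]<.165)&(h[:,1]>-.118)&(h[:,1]<-.02)&(h[:,2]>.06)&(h[:,2]<.14); print(k.sum(),np.polyfit(h[k,0],h[k,2],1),np.median(h[k,2]))
# key positions
S=telemetry.get_state()['ee_pos']; print(S,(S[:2]-S0)@A)
E
```

```text
time: 5.98
ee_pos: [0.4222, -0.3028, 0.1268]
orientation: [[0.409, -0.912, -0.002], [-0.912, -0.409, 0.002], [-0.003, 0.001, -1.0]]
contact_force: [0.8, 0.3, -0.5]
grip_width: 0.0003
1684 [-0.00908557  0.09944965] 0.09882385016745576
[ 0.4222668  -0.30284277  0.12700792] [ 0.07425069 -0.0689227 ]
```

View pics/c6.png

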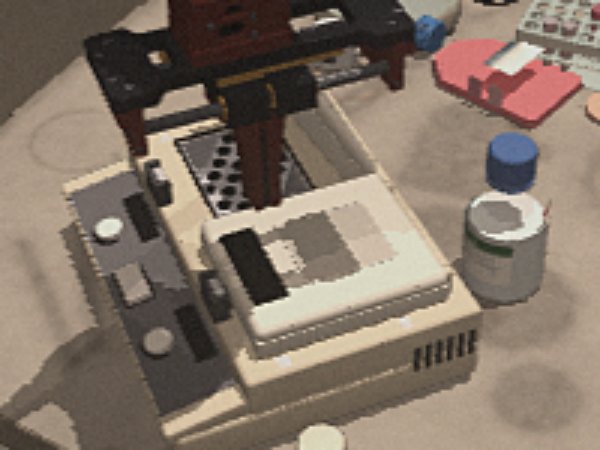

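The lid is flat (slope about 0.009) with the fingers clear, so it's latched. Next I raise, roll −90° so the gripper body keeps clear of the left lid, and move over the right round key.

```bash
python3 -m jog '[[0,[0,0,0.05],0],[0,[-0.008,0.025,0.07],-0.17],[0,[-0.018,0.055,0.07],-0.35],[0,[-0.023,0.072,0.07],-0.52],[0,[-0.023,0.072,0.07],-0.7]]' && python3 -m jog '[[0,[0,0,0],-0.18],[0,[0,0,-0.02],-0.36],[0,[0,0,-0.05],-0.54],[0,[0,0,-0.08],-0.72],[0,[0,0,-0.11],-0.87]]' && python3 -m jog '[[0,[0,0,-0.02],0],[0,[0,0,-0.04],0],[0,[0,0,-0.047],0],[0,[0,0,-0.047],0],[0,[0,0,-0.047],0]]'
python3 - <<'E'
from h import *
s=telemetry.get_state(); print(s['ee_pos'],s['q'])
snap('side','side6')
z=load('side6'); cv2.imwrite('pics/c7.png',cv2.resize(z['p'][130:280,200:400],(600,450))[:, :, ::-1])
E
```

```text
time: 6.65
ee_pos: [0.3996, -0.2302, 0.1983]
orientation: [[-0.279, -0.96, -0.0], [-0.96, 0.279, 0.0], [-0.0, 0.001, -1.0]]
contact_force: [-0.1, -0.0, 0.7]
grip_width: 0.0007
time: 7.28
ee_pos: [0.3994, -0.231, 0.0869]
orientation: [[-0.914, -0.405, -0.001], [-0.405, 0.914, 0.001], [0.001, 0.001, -1.0]]
contact_force: [0.1, -0.1, -0.5]
grip_width: 0.0002
time: 7.9
ee_pos: [0.4005, -0.2317, 0.0429]
orientation: [[-0.912, -0.411, 0.001], [-0.411, 0.912, -0.001], [-0.001, -0.002, -1.0]]
contact_force: [0.1, -0.1, -0.8]
grip_width: 0.0002
[ 0.40046969 -0.23171802  0.0429472 ] [-5.98100688e-01 -2.67586295e-01  1.83041901e+00  1.93197759e-06
  1.57695415e+00  2.12044319e+00]
```

View pics/c7.png

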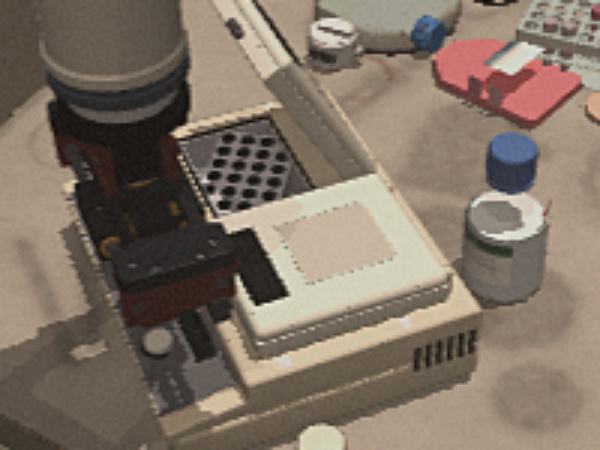

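```bash
python3 - <<'E'
from h import *
z=load('side6'); A=np.c_[[.40893,-.91257],[.91257,.40893]]; S0=np.array([.4548,-.2069])
T=np.array([.40047,-.23172]); print('tcp rel',(T-S0)@A)
c=eyes.get_calibration('wrist'); print('cam rel',(np.array(c['xyz'])[:2]-S0)@A,c['xyz'][2])
for u in [(180,300),(180,315),(130,320),(235,280),(200,230),(100,250),(158,340),(178,290)]:
    q=np.array(u)/3+[200,130]; w=pts(z,[q])[0]; print(u,((w[:2]-S0)@A).round(4),w[2].round(4))
v,u=np.mgrid[0:180,180:320]; uv=np.c_[u.ravel(),v.ravel()]; w=pts(z,uv); h=np.c_[(w[:,:2]-S0)@A,w[:,2]]
k=(h[:,1]>.0)&(h[:,1]<.13)&(h[:,0]>.0)&(h[:,2]>.11)&(h[:,0]<.18)&(uv[:,1]<150); print('left lid front x,z', h[k,0].min(),h[k,2].max())
snap('wrist','wr3'); z=load('wr3'); v,u=np.mgrid[0:400:2,200:440:2]; uv=np.c_[u.ravel(),v.ravel()]; w=pts(z,uv); h=np.c_[(w[:,:2]-S0)@A,w[:,2]]
k=(np.abs(h[:,0])<.03)&(np.abs(h[:,1]+.06)<.03)&(h[:,2]>.062)&(h[:,2]<.11); print('finger',k.sum(),h[k].min(0) if k.any() else '',h[k].max(0) if k.any() else '')
E
```

```text
tcp rel [ 0.00043282 -0.05972957]
cam rel [ 0.07136427 -0.0599536 ] 0.23723862202067125
(180, 300) [ 0.0012 -0.1412] 0.1669
(180, 315) [ 0.0209 -0.0445] 0.0548
(130, 320) [-0.0288 -0.1438] 0.1656
(235, 280) [ 0.0344 -0.1403] 0.1687
(200, 230) [ 0.0212 -0.1248] 0.1992
(100, 250) [-0.03  -0.087] 0.1705
(158, 340) [ 0.0005 -0.0615] 0.0558
(178, 290) [-0.0007 -0.1481] 0.1818
left lid front x,z 0.10342751536622406 0.20350820823844307
finger 252 [ 0.00566916 -0.06936349  0.07425514] [ 0.01247334 -0.05015349  0.1099908 ]
```

Fingertip is centred over the right key (y −0.060), at height 0.074, 18 mm above the key top. Pressing.

```bash
python3 -m jog '[[0,[0,0,-0.01],0],[0,[0,0,-0.018],0],[0,[0,0,-0.021],0],[0,[0,0,-0.0235],0],[0,[0,0,-0.0235],0]]'
```

```text
time: 8.62
ee_pos: [0.4001, -0.2317, 0.0199]
orientation: [[-0.912, -0.41, 0.001], [-0.41, 0.912, -0.001], [-0.0, -0.001, -1.0]]
contact_force: [-3.0, 0.3, 8.5]
grip_width: 0.0001
```

```bash
python3 -m jog '[[0,[0,0,-0.0015],0],[0,[0,0,-0.0015],0],[0,[0,0,-0.0015],0],[0,[0,0,-0.0015],0],[0,[0,0,-0.0015],0]]' && python3 -m jog '[[0,[0,0,0.025],0],[0,[0.01,0.0045,0.035],0],[0,[0.031,0.014,0.035],0],[0,[0.051,0.023,0.035],0],[0,[0.051,0.023,0.026],0]]' && python3 -m jog '[[0,[0,0,-0.01],0],[0,[0,0,-0.018],0],[0,[0,0,-0.021],0],[0,[0,0,-0.0235],0],[0,[0,0,-0.0235],0]]'
```

```text
time: 9.25
ee_pos: [0.4002, -0.2318, 0.0196]
orientation: [[-0.912, -0.41, 0.001], [-0.41, 0.912, -0.001], [-0.001, -0.002, -1.0]]
contact_force: [-5.2, 2.9, 14.9]
grip_width: 0.0003
time: 9.88
ee_pos: [0.4522, -0.2076, 0.0424]
orientation: [[-0.911, -0.412, 0.0], [-0.412, 0.911, 0.0], [-0.0, 0.0, -1.0]]
contact_force: [-0.5, -1.4, -0.0]
grip_width: 0.0006
time: 10.5
ee_pos: [0.4506, -0.2088, 0.0201]
orientation: [[-0.912, -0.41, 0.0], [-0.41, 0.912, -0.001], [0.0, -0.001, -1.0]]
contact_force: [-2.9, -0.1, 4.4]
grip_width: 0.0006
```

```bash
python3 -m jog '[[0,[0,0,-0.002],0],[0,[0,0,-0.003],0],[0,[0,0,-0.003],0],[0,[0,0,-0.003],0],[0,[0,0,-0.003],0]]' && python3 -m jog '[[0,[0,0,0.03],0],[0,[0,0,0.08],0],[0,[0,0,0.13],0],[0,[0,0,0.16],0],[0,[0,0,0.16],0]]'
python3 - <<'E'
from h import *
snap('side','side7'); z=load('side7'); A=np.c_[[.40893,-.91257],[.91257,.40893]]; S0=np.array([.4548,-.2069])
cv2.imwrite('pics/c8.png',cv2.resize(z['p'][100:320,180:420],(800,733))[:600, :, ::-1])
v,u=np.mgrid[150:250,250:360]; w=pts(z,np.c_[u.ravel(),v.ravel()]); h=np.c_[(w[:,:2]-S0)@A,w[:,2]]
k=(h[:,0]>.07)&(h[:,0]<.165)&(h[:,1]>-.118)&(h[:,1]<-.02)&(h[:,2]>.06)&(h[:,2]<.14); print(np.polyfit(h[k,0],h[k,2],1),np.median(h[k,2]))
print(pts(z,[(236,206),(244,224),(252,243)]))
E
```

```text
time: 11.12
ee_pos: [0.4509, -0.209, 0.0196]
orientation: [[-0.912, -0.41, 0.001], [-0.41, 0.912, -0.002], [-0.0, -0.002, -1.0]]
contact_force: [-8.3, 2.0, 17.4]
grip_width: 0.0006
time: 11.75
ee_pos: [0.4522, -0.209, 0.1792]
orientation: [[-0.912, -0.41, 0.005], [-0.41, 0.912, -0.002], [-0.004, -0.004, -1.0]]
contact_force: [0.2, -0.1, -0.8]
grip_width: 0.0006
[-0.00294031  0.09875336] 0.09881132649506352
[[ 0.50678723 -0.18286019  0.05672024]
 [ 0.45079942 -0.20820702  0.05780371]
 [ 0.39765175 -0.23158231  0.05799157]]
```

View pics/c8.png

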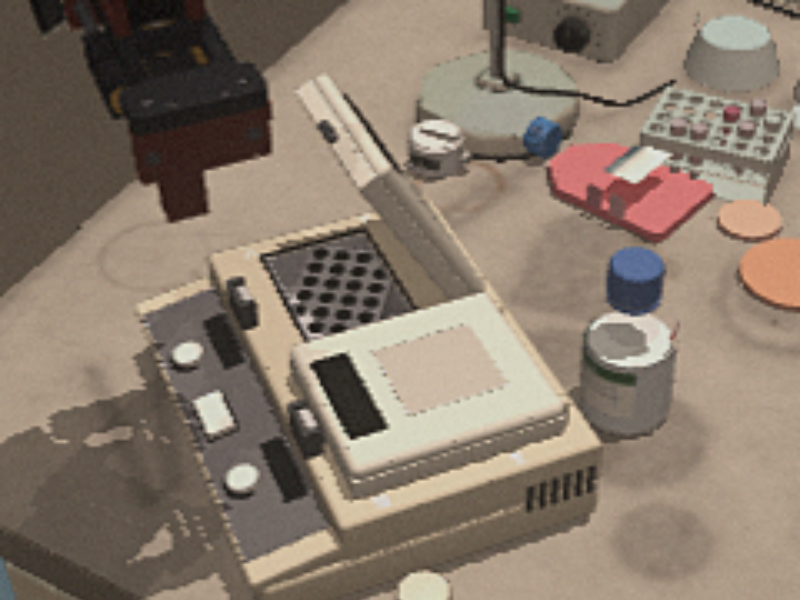

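The right lid is shut, the left lid is up and all three keys are out. Both bottles are standing and the arm is clear, so I'm handing in.

```bash
python3 -c "
from station import ticket
print(ticket.close_job())"
```

```text
the job is handed in; nothing more can be done
None
```

I finished the sequence and handed the job in at about 12 s on the robot's clock; no verdict was reported.

**What I did:** The tubes were in the right well. I pressed the right lid shut, then pressed the right round key fully in (peak 15 N) and released it. After that I pressed the start key fully in (peak 17 N), released it and raised the arm clear.

**Last checks:** With nothing on it, the right lid's fitted slope was about 0.003 rad, so the catch is holding. The left lid was still up, all three keys were back out, both bottles were upright, and the force on the tool was about zero.

**What disagreed:**
- **Fingertip position:** Both cameras put the real fingertips about 31–32 mm above the reported TCP. Because of that, my first press left the lid sprung up at about 0.28 rad. I corrected for the offset and the second press latched it.
- **Force on the lid:** During that first press the force briefly reached about 29 N, because my arc didn't match the hinge.
- **Lid angle from the wrist camera:** One plane fit of the raised lid gave 1.48 rad, against 0.85 rad from the side-camera points. I discarded it as implausible.

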